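Clamp the pump body and offer up its gland cover

ROBOT

A 6-joint arm with a two-finger parallel gripper is mounted at the origin on the work surface. World frame = base frame: x ahead of the robot, y to its left, z up, the work surface at z = 0. Lengths are in m, angles in degrees, forces in N, time in s.
With the tool pointing down it reaches from about 0.3 to 0.75 m from the base axis. Payload 8.5 kg.
Tool frame: the origin (TCP) lies at the very end of the fingers, on their centre line; the grasp point (between the pads) lies 19 mm behind it (env.hold_point_z is the distance from the TCP to the grasp point, in m); z points along the fingers, y is the line along which they close (so a half turn about z gives the same grasp; the last joint's range is limited). The gripper opens to 85 mm and grips with 20 to 120 N. Pads are 22 mm wide; open, the fingers measure 114 mm over their backs; the gripper's body (76 mm by 85 mm) begins 54 mm behind the grasp point. The pads swing forward as they close: fully open they stand 13 mm farther back than shut.
Start: joints at [-89.628, 21.807, 74.336, -0, 83.858, -12.336], TCP at [0.121, -0.537, 0.231] pointing down, gripper open.
Joint ranges: [-178.18, 178.18], [-50.72, 133.34], [12.68, 142.11], [-81.47, 261.47], [9.98, 163.14], [-165.26, 165.26]. Speed limits (degrees/s): [136.94, 136.94, 180, 180, 180, 180].

INTERFACE

Orientations are given as a 3x3 rotation matrix whose columns are the frame's x, y, z axes.
In Python, from rig import env, optics gives the robot as it stands.
- The arm moves only by the shell command python3 -m jog 'ROWS' [OPENING] [FORCE]. ROWS is JSON, a list of rows, each an object with "linear": the shift along the tool's x, y, z in units of 40 mm (1.0 is 40 mm), a list of three; "roll": the turn about the tool's z in units of 5 degrees (1.0 is 5 degrees). A call has 1 to 12 rows; each row shifts and turns the commanded pose from where the row before left it, along the tool's axes as they then stand; what a row does not reach is not made up. A row lasts 1/12 s, in which the tool goes at most 41.7 mm and 7.16 degrees, less where a joint would pass 70% of its speed; a pose out of reach is approached as far as the arm can. A call is refused whole if a number of a shift passes 1 or a number of a turn 1, either way. A call with a gripper value outside its range is refused whole. OPENING is the opening, from -1 (shut) to 1 (fully open), set as the call begins (- or left out, the last holds). The fingers move at their own pace and stop on an object; FORCE is the grip in N (left out, the last holds). Time passes only in rows, so rows that do not move let the fingers close. It gives the time, the measured TCP pose, the force, the opening and the grip force at its end, in the units of the state.
- env.observe(): the state, without advancing time (a new reading comes with each control period).
- optics.get_image(name): name is "scene" or "top" or "wrist"; returns the picture (480x640x3 uint8, red, green, blue); there is no depth.
- optics.calibration(name): a dict with "fov_y" (degrees; the focal length in pixels is half the picture's height over the tangent of half this angle, whatever the lens; pixels are square), "cx", "cy" (the principal point, pixels), "T" (4x4, takes a point from camera to world coordinates). Camera axes: x right, y down, z forward; pixel columns grow to the right and rows downward; lengths in m; the calibration is good to about 2 mm. A picture is of the moment at which its call begins: read the wrist's pose just before it. calibration takes no time and is no camera call; for the wrist camera it gives the pose at the moment of the call.
- env.close_job(): hands the job in; it is judged then, once.
The state is a dict: "time_s": time; "q": joint angles; "qvel": joint speeds; "joint_efforts": joint torques, N m; "position": TCP position; "tool_rot": TCP orientation; "ft_force": force on the tool from outside, world axes, zero at the start; "wrist_torque": the same for the moment, N m; "grip_width": finger opening in m; "gripper_force": force on a finger pad.
Only numpy, scipy, OpenCV 4.12 (cv2) and the standard library are available. Lean on these libraries where they do the work, as an engineer would, in place of code of your own. Each camera call takes 0.05 s, during which the arm holds its last target. There are 200 camera calls.

TASK

Swing the fixture's red-knobbed cam lever all the way over so that the steel pump body is clamped. Then pick up the brass gland cover by its hexagon boss, carry it over the row of standing sleeves to the body and hold it there, level, about 1 cm above the tips of the two studs, each hole lined up over a stud, without letting it touch, while I lay the gasket on. Finish still holding it like that, with the body clamped, and leave the sleeves standing where they are.

Things in the scene. Friction and masses are not known exactly. Their poses are not given: they have to be found in the camera images.
- fixture: Green clamping fixture, fixed to the bench; origin on its underside at the centre of the nest, own x roughly away from the robot (yaw within 0.3 rad). Base plate 15 mm thick, x from -85 to +105 mm, y +-75 mm. Fixed V jaw on its -x side (top 49 mm above the bench), steel sliding jaw on its +x side (top 46 mm), pushed towards -x by the cam lever.
- clamp_lever (a joint): Cam lever, rad: 0 = open, 1.7 = right over at its stop, clamped (starts at 0 to 0.35). Turns about the vertical at point lever_pivot, counter-clockwise from above as it closes; its arm lies at -0.96 rad + this value from the fixture's x axis. Stays where left (friction 0.15 N m). Beyond about 1.3 rad the jaw presses the body against the V jaw, shifting it up to 3 mm.
- lever_pivot (a point): On the lever's vertical axis, at the mid-height of its arm: 75 mm from the fixture origin along the fixture's x, 60 mm above the bench. The hub there has a radius of 13 mm and its top is 69 mm above the bench.
- lever_knob (a point): Centre of the red ball knob (diameter 24 mm) at the end of the lever, 88 mm from the pivot, 60 mm above the bench. The arm is a steel bar 12 mm wide, 10 mm high, its mid-height 60 mm above the bench; the space beneath and around it is free.
- pump_body: Steel pump body, upright cylinder 90 mm diameter, 60 mm high, bore 48 mm in its top, 2 kg, standing loose on the fixture's base plate; yaw within 0.6 rad of the fixture's. Origin at the centre of its underside (15 mm above the bench), z up. Two upright studs, 8 mm diameter, 16 mm high, on its top face at x = +36 and -36 mm, y = 0; tips 76 mm above the origin.
- cover: Brass two-hole gland cover, about 0.4 kg, flat in the tray. Origin at the centre of its underside, z up. Rhombic flange 10 mm thick, 96 mm long (own x), 52 mm wide; 11 mm holes at x = +36 and -36 mm, both ways round equal. On top a hexagon boss to grip by: 30 mm across flats, from 10 to 42 mm above the origin; flats face +-y and 60 degrees either side of that.
- tray: Low wooden tray fixed on the bench, 240 (x) x 200 (y) x 22 mm high, walls and floor 6 mm thick; origin at the centre of its underside. The cover lies on its floor, within 25 mm of its centre.
- sleeve_1: Finished steel sleeve, upright cylinder of diameter 52 mm, height 100 mm, standing loose in the row between tray and fixture; origin at the centre of its underside.
- sleeve_2: Second sleeve of the row, same size and origin.
- sleeve_3: Third sleeve of the row, same size and origin.
There are look-alikes about, which are no part of the job. There is more than one size of the cover; the one meant has the size given above.

How it is judged (in metres and radians):
On the way, in this order (a step that is already met when the one before it is completed fails the run):
1. the lever is swung over: the body is clamped (value of joint clamp_lever above 1.5 rad), for 0.2 s.
2. the cover is carried in the gripper over the row of sleeves (height (world z) of cover above 0.102 m and contact force between cover and the fingers above 0.5 N and world y of cover between -0.06 and 0.06 m and world x of cover between 0.34 and 0.7 m), for 0.05 s.
At the end, for the whole second after the job is handed in: Lever at 1.5 rad or more, body upright in its nest; cover held still by the gripper alone, level within 0.08 rad, underside 3 to 20 mm above the stud tips, centre within 4.5 mm of the body axis, hole line within 0.10 rad of the stud line (either way round), touching neither body nor fixture (value of joint clamp_lever above 1.5 rad and z of cover in the frame of pump_body between 0.079 and 0.096 m and horizontal distance between cover and pump_body below 0.0045 m and angle between the x axis of cover and the x axis of pump_body, either way round below 0.1 rad and angle between cover's own z axis and vertical below 0.08 rad and linear speed of cover below 0.01 m/s and contact force between cover and the fingers above 0.5 N and contact force between cover and pump_body below 0.05 N and contact force between cover and fixture below 0.05 N and horizontal distance between pump_body and fixture below 0.006 m and angle between pump_body's own z axis and vertical below 0.03 rad); the arm keeps its last pose, push and grip.
It fails at once if the cover knocks against the pump body or its studs (contact force between cover and pump_body above 1 N).
It fails at once if a sleeve is moved (distance of any of sleeve_1, sleeve_2, sleeve_3 from where it was at the start of the episode above 0.01 m).
It also fails if it takes over 64 s, if anything falls off the work surface, if the arm or the gripper's body presses on something with over 40 N, if the wrist force passes 120 N, or if a joint passes its speed limit or range.

## Working session

There is one attempt and no reset: what is moved stays moved. The work goes in short steps, Python scripts to look and compute and a shell command to move; the robot and the scene stay as the last step left them, time stands still between calls to the robot, and variables do not carry over. Pictures are saved under pics/ and viewed, at most 10 in all, crops included, and the job is handed in when it is done.

```bash
ls; mkdir -p pics; python3 - <<'E'
from rig import env, optics
import cv2,numpy as np
s=env.observe();print(s)
for n in("top","scene"):
    im=optics.get_image(n);cv2.imwrite(f"pics/{n}0.png",im[:,:,::-1]);c=optics.calibration(n);print(n,c["fov_y"],c["cx"],c["cy"],np.round(c["T"],3).tolist(),c.keys())
E
```

```text
pics
{'time_s': 0.0, 'q': array([-8.96281774e+01,  2.18415015e+01,  7.43860983e+01,  6.61975656e-05,
        8.38583174e+01, -1.23353724e+01]), 'qvel': array([-0.01714028, -0.0060928 ,  0.08318351, -0.06765631, -0.11781737,
        0.00573926]), 'joint_efforts': array([ 3.22360116e-03, -4.48461270e+01, -2.31281698e+01, -8.20816626e-05,
        4.76700530e-03, -1.77920803e-06]), 'position': array([ 0.12098263, -0.53621949,  0.23069908]), 'tool_rot': array([[ 9.75506957e-01,  2.19968579e-01, -8.58250796e-06],
       [ 2.19968345e-01, -9.75505858e-01,  1.49951269e-03],
       [ 3.21473388e-04, -1.46467294e-03, -9.99998876e-01]]), 'ft_force': array([0.86309967, 0.28124525, 0.62467898]), 'wrist_torque': array([-0.00729356,  0.00085382,  0.00564912]), 'gripper_force': 0.0, 'grip_width': 0.0855972643253887}
top 52.534750498178276 323.02476224430785 232.59530361464059 [[-0.028, -0.992, 0.122, 0.418], [-1.0, 0.028, 0.002, 0.054], [-0.005, -0.122, -0.992, 1.022], [0.0, 0.0, 0.0, 1.0]] dict_keys(['fov_y', 'cx', 'cy', 'T'])
scene 42.55040030677508 312.82104389252584 243.79590803245142 [[-0.799, 0.516, -0.309, 0.93], [0.601, 0.682, -0.418, 0.609], [-0.005, -0.519, -0.855, 1.143], [0.0, 0.0, 0.0, 1.0]] dict_keys(['fov_y', 'cx', 'cy', 'T'])
```

View pics/top0.png

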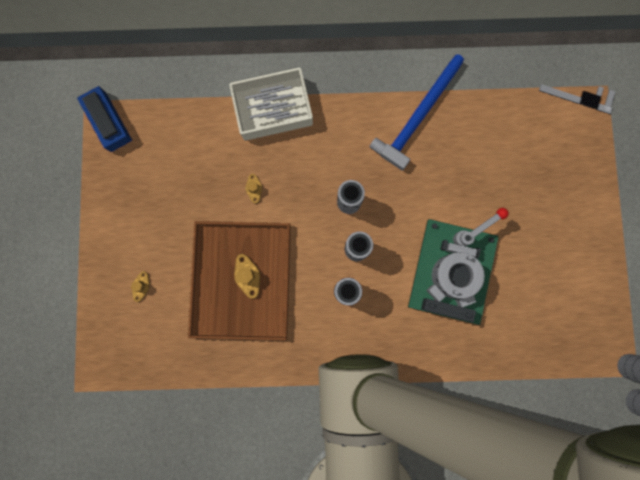

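View pics/scene0.png

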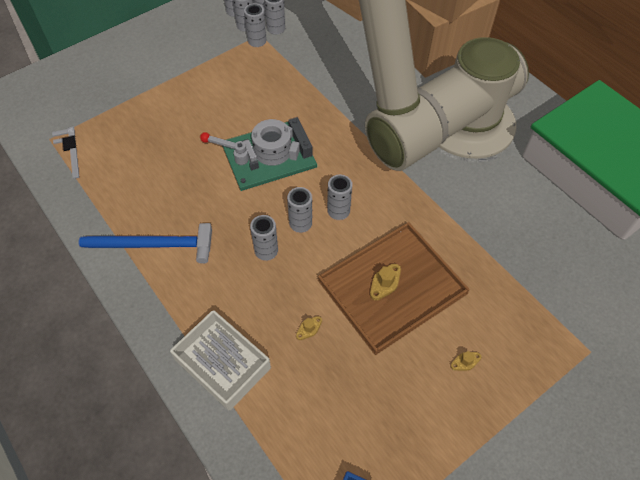

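Top view: fixture at (455,270) with red knob (502,213), sleeves (350,195), (359,245), (348,291). Three gold covers are in view: (247,277) in the tray, and (254,188) and (141,287) on the bench. The tray one looks largest, so I'll measure it.

```bash
cat >h.py <<'E'
from rig import env, optics
import cv2,numpy as np
def ray(c,u,v):
    f=240/np.tan(np.radians(c["fov_y"]/2));d=np.array([(u-c["cx"])/f,(v-c["cy"])/f,1.])
    return c["T"][:3,3],c["T"][:3,:3]@d
def plane(c,p,z):
    o,d=ray(c,*p);return (o+d*(z-o[2])/d[2])
def two(c1,p1,c2,p2):
    A=[];b=[]
    for c,p in((c1,p1),(c2,p2)):
        o,d=ray(c,*p);d=d/np.linalg.norm(d);P=np.eye(3)-np.outer(d,d);A.append(P);b.append(P@o)
    x,r,_,_=np.linalg.lstsq(np.vstack(A),np.hstack(b),rcond=None);return x,r**.5
def blobs(m,amin=30):
    n,l,s,ce=cv2.connectedComponentsWithStats(m.astype(np.uint8))
    return [(l==i,s[i],ce[i]) for i in range(1,n) if s[i][4]>=amin]
def masks(im):
    h=cv2.cvtColor(im,cv2.COLOR_RGB2HSV).astype(int);H,S,V=h[...,0],h[...,1],h[...,2]
    return dict(red=((H<6)|(H>174))&(S>170)&(V>110),green=(H>60)&(H<95)&(S>90)&(V>30),gold=(H>17)&(H<32)&(S>120)&(V>90))
E
python3 - <<'E'
from h import *
I={n:cv2.imread(f"pics/{n}0.png")[:,:,::-1].copy() for n in("top","scene")}
C={n:optics.calibration(n) for n in I}
K={}
for n in I:
    M=masks(I[n]);c=C[n]
    for m,_,ce in blobs(M["red"]): print(n,"red",ce,m.sum(),plane(c,ce,.06)); K.setdefault(n,ce)
    for m,s,ce in blobs(M["green"],800):
        pts=np.argwhere(m)[:,::-1]
        W=np.array([plane(c,p,.015)[:2]*1000 for p in pts],np.float32);r=cv2.minAreaRect(W);print(n,"green",ce,m.sum(),r)
    for m,s,ce in blobs(M["gold"],60):
        W=np.array([plane(c,p,.016)[:2]*1000 for p in np.argwhere(m)[:,::-1]],np.float32);print(n,"gold",ce,m.sum(),cv2.minAreaRect(W))
print("knob",two(C["top"],K["top"],C["scene"],K["scene"]))
t=I["top"]
a=cv2.resize(t[210:335,395:520],(400,400),interpolation=cv2.INTER_CUBIC);b=cv2.resize(t[160:310,125:275],(400,400),interpolation=cv2.INTER_CUBIC)
cv2.imwrite("pics/c1.png",np.hstack([b,a])[:,:,::-1])
E
```

```text
top red [502.5        212.59302326] 86 [ 0.56626357 -0.30457651  0.06      ]
top green [430.02414861 259.21547988] 1615 ((463.104736328125, -178.749755859375), (80.62323760986328, 184.6047821044922), 74.07044982910156)
top green [483.27206771 268.13301088] 827 ((441.93463134765625, -257.61737060546875), (50.79964828491211, 184.15005493164062), 74.79646301269531)
top gold [253.30612245 187.97278912] 294 ((640.6080932617188, 199.19175720214844), (34.93793487548828, 56.62675476074219), 71.28965759277344)
top gold [246.59887006 275.78248588] 708 ((457.1618347167969, 215.92698669433594), (47.58832550048828, 88.90282440185547), 89.33734893798828)
top gold [139.60855263 285.93092105] 304 ((441.5410461425781, 435.6860656738281), (57.25053024291992, 33.02520751953125), 0.9238715767860413)
scene red [204.14705882 136.94117647] 68 [ 0.56596472 -0.30080455  0.06      ]
scene green [74.19970754 19.26697305] 4787 ((611.2548828125, -872.2083129882812), (234.8509979248047, 450.56231689453125), 52.69963836669922)
scene green [598.98045644 138.6649855 ] 7931 ((-222.1144256591797, 267.7520751953125), (326.5354309082031, 259.0460510253906), 89.93927764892578)
scene green [267.42245614 170.01473684] 1425 ((460.11322021484375, -194.02320861816406), (134.8319091796875, 185.7368621826172), 74.36148834228516)
scene gold [385.05124654 281.36703601] 722 ((458.9983825683594, 220.1346893310547), (91.993408203125, 52.02547836303711), 39.095115661621094)
scene gold [308.52307692 327.51794872] 390 ((646.092041015625, 208.1305694580078), (61.93626403808594, 35.914215087890625), 27.99244499206543)
scene gold [465.83823529 360.80392157] 408 ((447.1530456542969, 444.498046875), (61.24636459350586, 35.150569915771484), 6.096608638763428)
knob (array([ 0.5657381 , -0.30451765,  0.0571733 ]), array([0.00194389]))
```

View pics/c1.png

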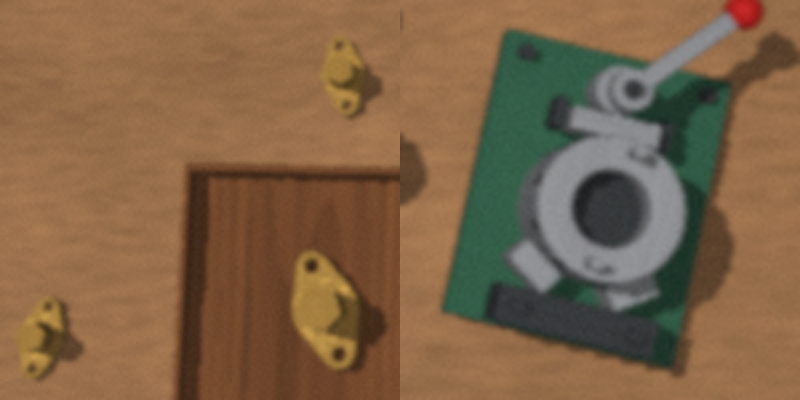

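The c1 crop settles it: only the tray cover (c1 holes at (311,265) and (338,353), about 96 mm long) has the right size. The two bench ones are about 58–62 mm long. The right panel shows the plate corners, the studs at (647,155) and (600,263), and the lever hub at (634,90).

```bash
python3 - <<'E'
from h import *
c=optics.calibration("top")
px=lambda x,y:(395+(x-400)/3.2,210+y/3.2)
P=[plane(c,px(*p),.015)[:2] for p in((505,30),(733,82),(675,372),(443,310))]
P=np.array(P);print(P.round(4))
for a,b in((3,0),(2,1)): print("yaw",np.degrees(np.arctan2(*(P[b]-P[a])[::-1])),np.linalg.norm(P[b]-P[a]))
for a,b in((1,0),(2,3)): print("yaw'",np.degrees(np.arctan2(*(P[b]-P[a])[::-1]))-90,np.linalg.norm(P[b]-P[a]))
hub=plane(c,px(634,90),.069);print("hub",hub)
yaw=np.arctan2(*((P[0]+P[1]-P[2]-P[3])[::-1]));ex=np.array([np.cos(yaw),np.sin(yaw)]);o=P.mean(0)-.010*ex
piv=o+.075*ex;k=np.array([.566,-.3035]);d=k-piv
print("fix",o,np.degrees(yaw),"piv",piv,"r",np.linalg.norm(d),"lever",np.arctan2(d[1],d[0])-yaw+.96)
s=[plane(c,px(*p),.091-.0)[:2] for p in((647,155),(600,263))];print("studs",s,"mid",(s[0]+s[1])/2)
for p in((350.5,189),(359,242),(348.5,288)): print("sleeve",plane(c,p,.1))
h=[plane(c,p,.016)[:2] for p in((241.6,259.4),(251.75,292.4))];print("holes",h,"mid",(h[0]+h[1])/2,np.linalg.norm(h[0]-h[1]),np.degrees(np.arctan2(*(h[0]-h[1])[::-1])))
E
```

```text
[[ 0.5634 -0.1644]
 [ 0.5249 -0.3107]
 [ 0.3406 -0.2605]
 [ 0.3836 -0.115 ]]
yaw -15.374039094112542 0.18638570050543382
yaw -15.230269808017072 0.1910786819789305
yaw' -14.714473249033617 0.15121018000636377
yaw' -16.48889782658044 0.15170834274981637
hub [ 0.51597677 -0.22996059  0.069     ]
fix [ 0.44348397 -0.2099911 ] -15.301260715150406 piv [ 0.51582534 -0.22978317] r 0.08917212794135566 lever 0.253875573919633
studs [array([ 0.47441998, -0.22865585]), array([ 0.41116415, -0.19663648])] mid [ 0.44279207 -0.21264617]
sleeve [ 6.14587246e-01 -6.99403903e-05  1.00000000e-01]
sleeve [ 0.51127129 -0.0126753   0.1       ]
sleeve [0.4247728  0.01031188 0.1       ]
holes [array([0.49048919, 0.22576026]), array([0.42200343, 0.20539257])] mid [0.45624631 0.21557641] 0.07145028020028808 16.562499400508667
```

```bash
python3 -m jog '[{"linear":[0.9,-0.28,0],"roll":0},{"linear":[0.9,-0.28,0],"roll":0},{"linear":[0.9,-0.28,0],"roll":0},{"linear":[0.9,-0.28,0],"roll":0},{"linear":[0.9,-0.28,0],"roll":0},{"linear":[0.9,-0.28,0],"roll":0},{"linear":[0.9,-0.28,0],"roll":0},{"linear":[0.9,-0.28,0],"roll":0},{"linear":[0.9,-0.28,0],"roll":0},{"linear":[0.9,-0.28,0],"roll":0},{"linear":[0.9,-0.28,0],"roll":0},{"linear":[0.9,-0.28,0],"roll":0}]' -1 30
python3 -m jog '[{"linear":[0,0,0.5],"roll":0},{"linear":[0,0,0.5],"roll":0},{"linear":[0,0,0],"roll":0},{"linear":[0,0,0],"roll":0}]'
cat >>h.py <<'E'
def go(p):
    s=env.observe();R=s["tool_rot"];d=R.T@(np.array(p)-s["position"]);return (d/.04).round(2)
E
python3 - <<'E'
from h import *
s=env.observe();print(s["time_s"],s["position"],go([.5155,-.309,.05]),s["ft_force"],s["grip_width"])
im=optics.get_image("wrist");cv2.imwrite("pics/w1.png",im[:,:,::-1])
E
```

```text
time_s: 1.1
position: [0.5142, -0.309, 0.231]
tool_rot: [[0.975, 0.22, -0.001], [0.22, -0.975, 0.001], [-0.0, -0.001, -1.0]]
ft_force: [-0.0, -0.1, 0.6]
grip_width: -0.0002
gripper_force: 0.0
time_s: 1.43
position: [0.5125, -0.3101, 0.1907]
tool_rot: [[0.976, 0.22, -0.002], [0.22, -0.976, 0.002], [-0.001, -0.002, -1.0]]
ft_force: [0.3, -0.3, 0.5]
grip_width: 0.0001
gripper_force: 0.0
1.4333 [ 0.51253347 -0.31014031  0.19071865] [ 0.08 -0.    3.52] [ 0.32020624 -0.28324351  0.50738502] 0.00010548288380479422
```

View pics/w1.png

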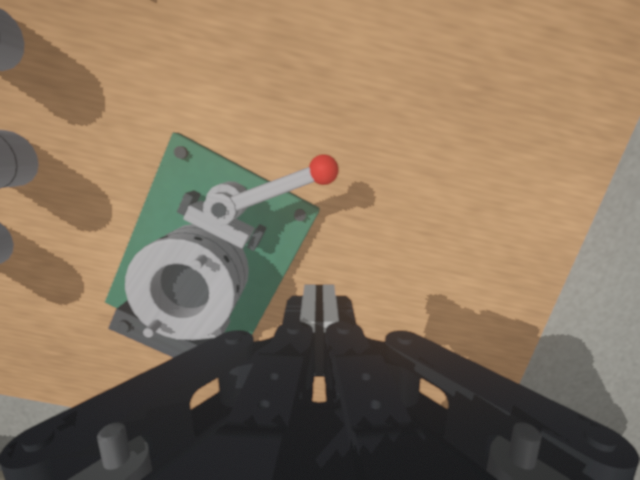

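The wrist view shows the knob at (323,169), the hub at (222,205) and the fingers at (319,290), clear of the lever on its clockwise side.

```bash
python3 -m jog '[{"linear":[0.08,0,0.7],"roll":0},{"linear":[0,0,0.7],"roll":0},{"linear":[0,0,0.7],"roll":0},{"linear":[0,0,0.7],"roll":0},{"linear":[0,0,0.7],"roll":0},{"linear":[0,0,0],"roll":0},{"linear":[0,0,0],"roll":0}]'
python3 - <<'E'
from h import *
piv=np.array([.516,-.2298]);prev=np.zeros(3)
for a in range(-56,40,8):
    t=np.radians(a);e=np.array([np.cos(t),np.sin(t)]);n=np.array([-e[1],e[0]])
    g=go([*(piv+.067*e-.02*n),.05]);print(a,g,(g-prev).round(2));prev=g
E
```

```text
time_s: 2.07
position: [0.516, -0.3103, 0.0521]
tool_rot: [[0.976, 0.219, -0.0], [0.219, -0.976, 0.0], [-0.0, -0.0, -1.0]]
ft_force: [-0.3, 0.1, -0.1]
grip_width: -0.0001
gripper_force: 0.0
-56 [ 0.59 -0.22  0.05] [ 0.59 -0.22  0.05]
-48 [ 0.83 -0.26  0.05] [ 0.24 -0.04  0.  ]
-40 [ 1.06 -0.33  0.05] [ 0.23 -0.07  0.  ]
-32 [ 1.28 -0.43  0.05] [ 0.22 -0.1   0.  ]
-24 [ 1.49 -0.56  0.05] [ 0.21 -0.13  0.  ]
-16 [ 1.67 -0.72  0.05] [ 0.18 -0.16  0.  ]
-8 [ 1.83 -0.9   0.05] [ 0.16 -0.18  0.  ]
0 [ 1.97 -1.11  0.05] [ 0.14 -0.21  0.  ]
8 [ 2.07 -1.33  0.05] [ 0.1  -0.22  0.  ]
16 [ 2.14 -1.56  0.05] [ 0.07 -0.23  0.  ]
24 [ 2.18 -1.8   0.05] [ 0.04 -0.24  0.  ]
32 [ 2.19 -2.04  0.05] [ 0.01 -0.24  0.  ]
```

```bash
python3 -m jog '[{"linear":[0.3,-0.11,0.05],"roll":0},{"linear":[0.3,-0.11,0],"roll":0},{"linear":[0.24,-0.04,0],"roll":0},{"linear":[0.23,-0.07,0],"roll":0},{"linear":[0.22,-0.1,0],"roll":0},{"linear":[0.21,-0.13,0],"roll":0},{"linear":[0.18,-0.16,0],"roll":0},{"linear":[0.16,-0.18,0],"roll":0},{"linear":[0.14,-0.21,0],"roll":0},{"linear":[0.1,-0.22,0],"roll":0}]'
python3 -m jog '[{"linear":[0.07,-0.23,0],"roll":0},{"linear":[0.04,-0.24,0],"roll":0},{"linear":[0,0,0],"roll":0}]'
python3 - <<'E'
from h import *
c=optics.calibration("scene");im=optics.get_image("scene")
piv=np.array([.516,-.2298])
for n in ("scene","top"):
    c=optics.calibration(n);im=optics.get_image(n)
    for m,_,ce in blobs(masks(im)["red"],10):
        k=plane(c,ce,.06);d=k[:2]-piv;print(n,ce,m.sum(),k,np.linalg.norm(d),np.arctan2(d[1],d[0])+.267+.96)
E
```

```text
time_s: 2.9
position: [0.5858, -0.2388, 0.0493]
tool_rot: [[0.975, 0.22, 0.0], [0.22, -0.975, -0.001], [0.0, 0.001, -1.0]]
ft_force: [-2.5, -4.0, 1.6]
grip_width: 0.0
gripper_force: 1.8
time_s: 3.15
position: [0.5857, -0.2184, 0.0494]
tool_rot: [[0.975, 0.221, 0.0], [0.221, -0.975, 0.0], [0.0, 0.0, -1.0]]
ft_force: [-0.0, -1.1, -0.1]
grip_width: -0.0004
gripper_force: 0.3
scene [218.55555556 174.2345679 ] 81 [ 0.59743334 -0.1894626   0.06      ] 0.09087625986981945 1.6869146790294798
top [443.9 194.8] 10 [ 0.6058123 -0.1896615  0.06     ] 0.09837351797024504 1.6472858473958758
```

```bash
python3 -m jog '[{"linear":[0,-0.1,0],"roll":0},{"linear":[0,-0.1,0],"roll":0},{"linear":[0,0,0],"roll":0}]'
```

```text
time_s: 3.55
position: [0.5846, -0.2154, 0.0497]
tool_rot: [[0.976, 0.22, 0.003], [0.22, -0.976, -0.006], [0.002, 0.007, -1.0]]
ft_force: [2.0, -14.8, -4.3]
grip_width: -0.0001
gripper_force: 6.8
```

Lever is hard on its stop (15 N reaction). Next I'll back off, lift, and view the body with the wrist camera.

```bash
python3 -m jog '[{"linear":[0.2,0.4,0],"roll":0},{"linear":[0,0.4,-0.2],"roll":0},{"linear":[0,0,-0.9],"roll":0},{"linear":[0,0,-0.9],"roll":0},{"linear":[0,0,-0.9],"roll":0},{"linear":[0,0,-0.9],"roll":0},{"linear":[0,0,-0.7],"roll":0}]'
python3 -c "
from h import *
print(go([.355,-.232,.23]))"
```

```text
time_s: 4.13
position: [0.5987, -0.2416, 0.2325]
tool_rot: [[0.976, 0.22, 0.002], [0.22, -0.976, -0.001], [0.002, 0.001, -1.0]]
ft_force: [0.4, -0.5, 0.3]
grip_width: -0.0002
gripper_force: 0.0
[-5.89 -1.57  0.05]
```

```bash
python3 -m jog '[{"linear":[-0.84,-0.22,0],"roll":0},{"linear":[-0.84,-0.22,0],"roll":0},{"linear":[-0.84,-0.22,0],"roll":0},{"linear":[-0.84,-0.22,0],"roll":0},{"linear":[-0.84,-0.22,0],"roll":0},{"linear":[-0.84,-0.22,0],"roll":0},{"linear":[-0.84,-0.22,0],"roll":0},{"linear":[0,0,0],"roll":0},{"linear":[0,0,0],"roll":0},{"linear":[0,0,0],"roll":0}]' 1
python3 - <<'E'
from h import *
c=optics.calibration("wrist");im=optics.get_image("wrist");cv2.imwrite("pics/w2.png",im[:,:,::-1]);np.save("w2.npy",np.r_[c["T"].ravel(),c["fov_y"],c["cx"],c["cy"]])
print(env.observe()["position"],c["T"].round(3),c["fov_y"])
E
```

```text
time_s: 4.97
position: [0.3562, -0.2336, 0.2296]
tool_rot: [[0.976, 0.219, 0.001], [0.219, -0.976, -0.0], [0.001, 0.0, -1.0]]
ft_force: [-0.7, -0.4, 0.3]
grip_width: 0.0852
gripper_force: 0.0
[ 0.35645089 -0.23364913  0.22944853] [[ 0.219 -0.94  -0.261  0.423]
 [-0.976 -0.211 -0.058 -0.218]
 [-0.     0.267 -0.964  0.373]
 [ 0.     0.     0.     1.   ]] 70.34715548920985
```

View pics/w2.png

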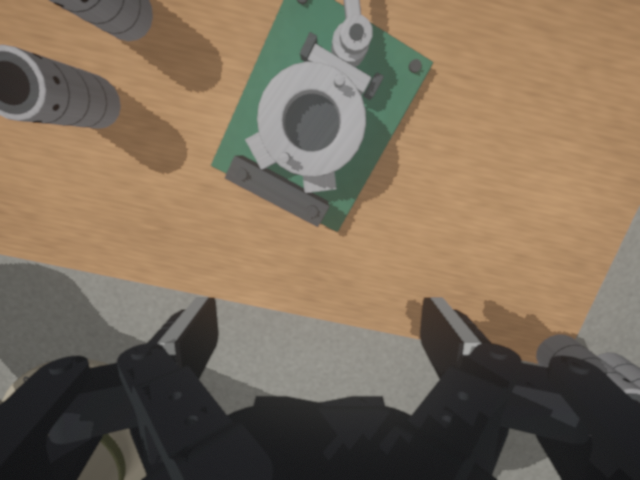

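The wrist view shows the clamped body's top ring near (312,118), the studs near (345,88) and (292,160), and the lever pointing away. Enlarging for exact pixels.

```bash
python3 - <<'E'
from h import *
im=cv2.imread("pics/w2.png")
c=cv2.resize(im[50:200,240:390],(600,600),interpolation=cv2.INTER_CUBIC);c=cv2.convertScaleAbs(c,alpha=1.1);cv2.imwrite("pics/c2.png",c)
h=cv2.cvtColor(im,cv2.COLOR_BGR2GRAY)
v=np.load("w2.npy");C=dict(T=v[:16].reshape(4,4),fov_y=v[16],cx=v[17],cy=v[18])
# bore rim: dark blob near centre; ellipse fit of its contour
for th in(90,105,120):
  for m,s,ce in blobs(h<th,500):
    if m[120,312]:
        k=max(cv2.findContours(m.astype(np.uint8),0,1)[0],key=cv2.contourArea)
        W=np.array([plane(C,p[0],.075)[:2]*1000 for p in k],np.float32);e=cv2.fitEllipse(W);print(th,m.sum(),e)
E
```

```text
105 2525 ((442.6062316894531, -206.74058532714844), (44.32478713989258, 45.2094841003418), 39.02581787109375)
120 2709 ((443.0335998535156, -206.7098846435547), (46.00989532470703, 46.716514587402344), 82.97331237792969)
```

View pics/c2.png

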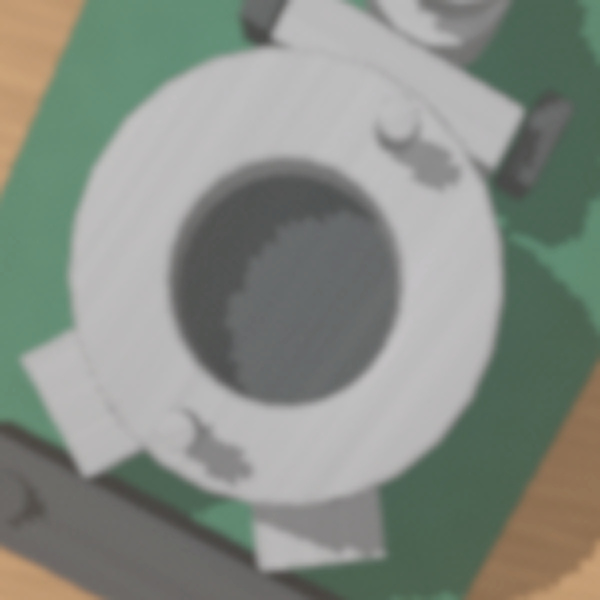

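The crop shows the stud tips at (400,122) and (178,431), the bore bounded by x 168–402 and y 158–407, and the outer ring by 70–503 and 48–505.

```bash
python3 - <<'E'
from h import *
v=np.load("w2.npy");C=dict(T=v[:16].reshape(4,4),fov_y=v[16],cx=v[17],cy=v[18])
px=lambda x,y:(240+(x+.5)/4-.5,50+(y+.5)/4-.5)
P=lambda x,y,z:plane(C,px(x,y),z)[:2]
a,b=P(400,122,.091),P(178,431,.091);print("studs",a,b,(a+b)/2,np.linalg.norm(a-b),np.degrees(np.arctan2(*(a-b)[::-1])))
for L in([(168,282),(402,282),(285,158),(285,407)],[(70,276),(503,276),(286,48),(286,505)]):
    q=[P(*p,.075) for p in L];print((q[0]+q[1])/2,(q[2]+q[3])/2,np.linalg.norm(q[0]-q[1]),np.linalg.norm(q[2]-q[3]))
print("to tray view",go([.456-.088,.2156-.02,.23]))
E
```

```text
studs [ 0.47525205 -0.22255357] [ 0.41025145 -0.19240645] [ 0.44275175 -0.20748001] 0.07165142910217479 -24.881757205097056
[ 0.44365199 -0.20674419] [ 0.44301129 -0.20688444] 0.04828372898897353 0.04847976752901086
[ 0.44485868 -0.20679612] [ 0.44290719 -0.20711846] 0.08924636882715616 0.0888910045513375
to tray view [  2.64 -10.4   -0.02]
```

```bash
python3 -m jog '[{"linear":[0.22,-0.87,0],"roll":0},{"linear":[0.22,-0.87,0],"roll":0},{"linear":[0.22,-0.87,0],"roll":0},{"linear":[0.22,-0.87,0],"roll":0},{"linear":[0.22,-0.87,0],"roll":0},{"linear":[0.22,-0.87,0],"roll":0},{"linear":[0.22,-0.87,0],"roll":0},{"linear":[0.22,-0.87,0],"roll":0},{"linear":[0.22,-0.87,0],"roll":0},{"linear":[0.22,-0.87,0],"roll":0},{"linear":[0.22,-0.87,0],"roll":0},{"linear":[0.22,-0.87,0],"roll":0}]'
python3 -m jog '[{"linear":[0,0,0],"roll":0},{"linear":[0,0,0],"roll":0},{"linear":[0,0,0],"roll":0}]'
python3 - <<'E'
from h import *
c=optics.calibration("wrist");im=optics.get_image("wrist");np.save("w3.npy",np.r_[c["T"].ravel(),c["fov_y"],c["cx"],c["cy"]])
cv2.imwrite("pics/w3.png",im[:,:,::-1])
bs=blobs(masks(im)["gold"],400)
for m,s,ce in bs: print(s,ce)
m,s,ce=max(bs,key=lambda b:b[1][4]);x,y=int(ce[0])-80,max(0,int(ce[1])-75);print("crop",x,y)
cv2.imwrite("pics/c3.png",cv2.resize(im[y:y+150,x:x+160],(640,600),interpolation=cv2.INTER_CUBIC)[:,:,::-1])
E
```

```text
time_s: 6.02
position: [0.3669, 0.2, 0.2292]
tool_rot: [[0.975, 0.221, 0.0], [0.221, -0.975, 0.0], [0.0, -0.0, -1.0]]
ft_force: [0.6, -0.8, -0.5]
grip_width: 0.0855
gripper_force: 0.0
time_s: 6.27
position: [0.367, 0.1975, 0.229]
tool_rot: [[0.975, 0.221, -0.001], [0.221, -0.975, -0.0], [-0.001, 0.0, -1.0]]
ft_force: [-0.4, -0.1, 0.0]
grip_width: 0.0853
gripper_force: 0.0
[  68   55   47   65 2002] [93.53546454 86.99200799]
[ 293   73   53  101 3528] [318.75       123.02437642]
crop 238 48
```

View pics/c3.png

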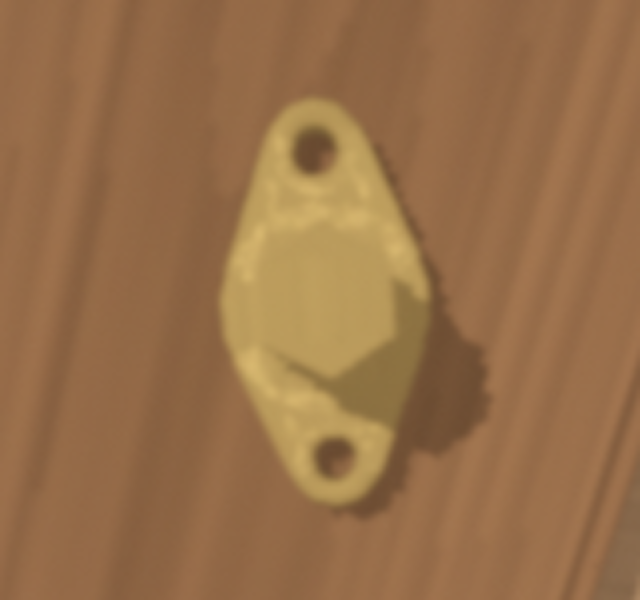

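The crop shows the cover's holes at (314,150) and (334,458). The hex boss's side flats at x≈257 and 394 face the cover's ±y.

```bash
python3 - <<'E'
from h import *
v=np.load("w3.npy");C=dict(T=v[:16].reshape(4,4),fov_y=v[16],cx=v[17],cy=v[18])
P=lambda x,y,z:plane(C,(238+(x+.5)/4-.5,48+(y+.5)/4-.5),z)[:2]
a,b=P(314,150,.016),P(334,458,.016);m=(a+b)/2;y=np.degrees(np.arctan2(*(a-b)[::-1]))
print(a,b,m,np.linalg.norm(a-b),y)
R=env.observe()["tool_rot"];ty=np.degrees(np.arctan2(R[1,0],R[0,0]));print("roll units",(ty-y)/5)
print(P(257,300,.048),P(394,300,.048))
print(go([*m,.10]),go([*m,.02]))
E
```

```text
[0.49030644 0.22873928] [0.4211208  0.20800419] [0.45571362 0.21837174] 0.0722260106070628 16.6835870774743
roll units -0.7964370673576809
[0.45213927 0.2330435 ] [0.45894533 0.20298925]
[ 2.28 -0.04  3.23] [ 2.28 -0.04  5.23]
```

```bash
python3 -m jog '[{"linear":[0.76,-0.01,0.3],"roll":0},{"linear":[0.76,-0.01,0.5],"roll":0},{"linear":[0.76,-0.02,0.6],"roll":0},{"linear":[0,0,0.9],"roll":-0.8},{"linear":[0,0,0.9],"roll":0},{"linear":[0,0,0],"roll":0},{"linear":[0,0,0],"roll":0},{"linear":[0,0,0],"roll":0}]'
python3 -c "
from h import *
print(go([.4557,.2184,.0205]))"
```

```text
time_s: 6.98
position: [0.4566, 0.2184, 0.1032]
tool_rot: [[0.958, 0.286, 0.003], [0.286, -0.958, 0.001], [0.003, 0.0, -1.0]]
ft_force: [0.1, 0.1, 0.2]
grip_width: 0.0851
gripper_force: 0.0
[-0.03 -0.01  2.07]
```

```bash
python3 -m jog '[{"linear":[-0.02,-0.01,0.7],"roll":0},{"linear":[0,0,0.7],"roll":0},{"linear":[0,0,0.4],"roll":0},{"linear":[0,0,0.25],"roll":0},{"linear":[0,0,0],"roll":0},{"linear":[0,0,0],"roll":0}]'
python3 -m jog '[{"linear":[0,0,0],"roll":0},{"linear":[0,0,0],"roll":0},{"linear":[0,0,0],"roll":0},{"linear":[0,0,0],"roll":0},{"linear":[0,0,0],"roll":0},{"linear":[0,0,0],"roll":0},{"linear":[0,0,0],"roll":0},{"linear":[0,0,0],"roll":0},{"linear":[0,0,0],"roll":0}]' -1 70
```

```text
time_s: 7.48
position: [0.4557, 0.219, 0.0212]
tool_rot: [[0.958, 0.287, 0.003], [0.287, -0.958, 0.001], [0.003, 0.0, -1.0]]
ft_force: [0.1, -0.7, -0.3]
grip_width: 0.0856
gripper_force: 0.0
time_s: 8.23
position: [0.4551, 0.2188, 0.0201]
tool_rot: [[0.958, 0.288, 0.002], [0.288, -0.958, -0.0], [0.001, 0.001, -1.0]]
ft_force: [-0.8, -1.4, 7.5]
grip_width: 0.0286
gripper_force: 70.4
```

```bash
python3 -m jog '[{"linear":[0,0,-0.2],"roll":0},{"linear":[0,0,-0.4],"roll":0},{"linear":[0,0,-0.6],"roll":0},{"linear":[0,0,-0.7],"roll":0},{"linear":[0,0,-0.7],"roll":0},{"linear":[0,0,-0.7],"roll":0},{"linear":[0,0,-0.7],"roll":0},{"linear":[0,0,-0.4],"roll":0},{"linear":[0,0,0],"roll":0},{"linear":[0,0,0],"roll":0},{"linear":[0,0,0],"roll":0}]'
python3 -c "
from h import *
print(go([.443,-.207,.2]))
im=optics.get_image('wrist');cv2.imwrite('pics/w4.png',im[:,:,::-1])"
```

```text
time_s: 9.15
position: [0.4536, 0.2187, 0.1938]
tool_rot: [[0.958, 0.287, -0.003], [0.287, -0.958, -0.001], [-0.003, -0.0, -1.0]]
ft_force: [0.0, -0.4, -5.1]
grip_width: 0.0289
gripper_force: 69.9
[-3.31 10.12 -0.15]
```

View pics/w4.png

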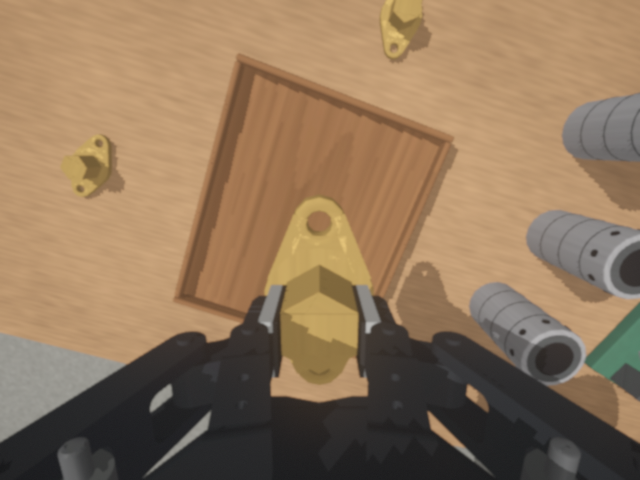

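The cover sits square in the fingers, with its front hole at (319,222) on the tool's centre line. Carrying it over.

```bash
python3 -m jog '[{"linear":[-0.13,0.4,0],"roll":0},{"linear":[-0.26,0.8,0],"roll":0},{"linear":[-0.3,0.9,0],"roll":0},{"linear":[-0.3,0.9,0],"roll":0},{"linear":[-0.3,0.9,0],"roll":0},{"linear":[-0.3,0.9,0],"roll":0},{"linear":[-0.3,0.9,0],"roll":0},{"linear":[-0.3,0.9,0],"roll":0},{"linear":[-0.3,0.9,0],"roll":0},{"linear":[-0.3,0.9,0],"roll":0},{"linear":[-0.3,0.9,0],"roll":0},{"linear":[-0.2,0.7,0],"roll":0}]'
python3 -m jog '[{"linear":[0,0,0],"roll":0.8},{"linear":[0,0,0],"roll":0.8},{"linear":[0,0,0],"roll":0.8},{"linear":[0,0,0],"roll":0.8},{"linear":[0,0,0],"roll":0.8},{"linear":[0,0,0],"roll":0.8},{"linear":[0,0,0],"roll":0.8},{"linear":[0,0,0],"roll":0.8},{"linear":[0,0,0],"roll":0.8},{"linear":[0,0,0],"roll":0.8},{"linear":[0,0,0],"roll":0.3},{"linear":[0,0,0],"roll":0}]'
python3 -c "
from h import *
print(go([.443,-.207,.16]));R=env.observe()['tool_rot'];print(np.degrees(np.arctan2(R[1,0],R[0,0])))"
```

```text
time_s: 10.2
position: [0.4425, -0.2045, 0.1939]
tool_rot: [[0.958, 0.286, -0.002], [0.286, -0.958, 0.001], [-0.002, -0.002, -1.0]]
ft_force: [0.8, 0.9, -4.3]
grip_width: 0.029
gripper_force: 70.3
time_s: 11.2
position: [0.4431, -0.2017, 0.1939]
tool_rot: [[0.907, -0.42, -0.002], [-0.42, -0.907, 0.002], [-0.003, -0.001, -1.0]]
ft_force: [0.0, -0.7, -4.6]
grip_width: 0.0286
gripper_force: 70.5
[0.06 0.12 0.85]
-24.84654547447856
```

Second measurement from here in the final orientation: back off 90 mm along the tool and view the studs and the held cover's hole in one picture.

```bash
python3 -m jog '[{"linear":[-0.55,0.12,0],"roll":0},{"linear":[-0.55,0,0],"roll":0},{"linear":[-0.55,0,0],"roll":0},{"linear":[-0.55,0,0],"roll":0},{"linear":[0,0,0],"roll":0},{"linear":[0,0,0],"roll":0},{"linear":[0,0,0],"roll":0}]'
python3 - <<'E'
from h import *
s=env.observe();c=optics.calibration("wrist");im=optics.get_image("wrist");np.savez("w5.npz",p=s["position"],R=s["tool_rot"],**c)
cv2.imwrite("pics/w5.png",im[:,:,::-1])
cv2.imwrite("pics/c5.png",cv2.resize(im[30:255,220:420],(533,600),interpolation=cv2.INTER_CUBIC)[:,:,::-1])
E
```

```text
time_s: 11.78
position: [0.362, -0.1698, 0.1951]
tool_rot: [[0.908, -0.419, 0.0], [-0.419, -0.908, 0.0], [0.0, -0.0, -1.0]]
ft_force: [0.7, -0.3, -5.0]
grip_width: 0.0291
gripper_force: 70.7
```

View pics/c5.png

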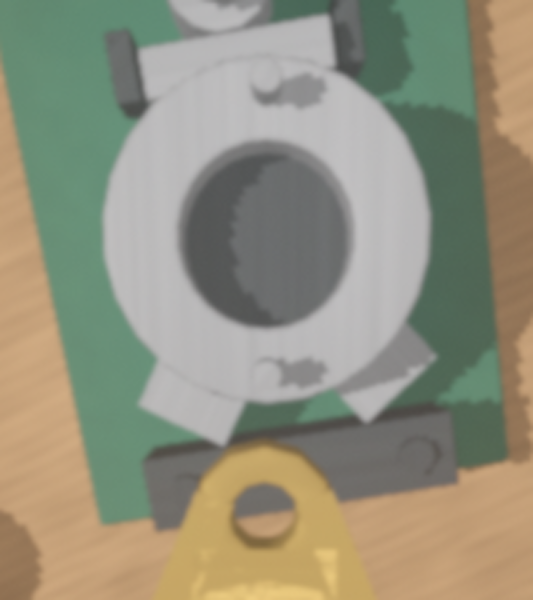

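The crop shows the stud tips at (266,77) and (267,374), the bore centre at (266,234), and the held cover's hole at (264,515).

```bash
python3 - <<'E'
from h import *
C=dict(np.load("w5.npz"));k=600/225
px=lambda x,y:(220+(x+.5)/k-.5,30+(y+.5)/k-.5)
T=lambda q:C["R"].T@(q-C["p"])*1000
P=lambda x,y,z:T(plane(C,px(x,y),z))
a,b=P(266,77,.091),P(267,374,.091);print("studs",a,b,(a+b)/2,np.degrees(np.arctan2(*(a-b)[1::-1])))
print("bore",(P(179,234,.075)+P(353,234,.075))/2,(P(266,140,.075)+P(266,328,.075))/2)
zt=C["p"][2]-.0141+.010
print("hole",P(264.5,515,zt))
V=np.load;s=C
c4=dict(C);print("body axis world", C["p"]+C["R"]@((a+b)/2)/1000)
E
```

```text
studs [124.90348045  -0.1956411  104.14147789] [5.34378785e+01 7.71506314e-02 1.04136873e+02] [ 8.91706795e+01 -5.92452353e-02  1.04139175e+02] -0.21870296586679303
bore [ 89.92626868  -0.17459239 120.13923716] [ 89.29389341  -0.17322798 120.13919653]
hole [36.44314364 -0.55892534  4.10239622]
body axis world [ 0.44298499 -0.20705672  0.091     ]
```

```bash
python3 -m jog '[{"linear":[0.5,0,0],"roll":0},{"linear":[0.6,0,0],"roll":0},{"linear":[0.6,0.01,0],"roll":0},{"linear":[0.52,0,0],"roll":0},{"linear":[0,0,0],"roll":0},{"linear":[0,0,0],"roll":0},{"linear":[0,0,0],"roll":0},{"linear":[0,0,0],"roll":0}]'
python3 -c "
from h import *
print(go([.4430,-.2071,.116]))"
```

```text
time_s: 12.5
position: [0.4416, -0.2067, 0.1951]
tool_rot: [[0.908, -0.419, -0.001], [-0.419, -0.908, 0.0], [-0.001, -0.0, -1.0]]
ft_force: [-0.3, -0.3, -4.0]
grip_width: 0.0292
gripper_force: 70.7
[ 0.04 -0.01  1.98]
```

```bash
python3 -m jog '[{"linear":[0.04,-0.01,0.3],"roll":0},{"linear":[0,0,0.4],"roll":0},{"linear":[0,0,0.4],"roll":0},{"linear":[0,0,0.3],"roll":0},{"linear":[0,0,0.2],"roll":0},{"linear":[0,0,0.15],"roll":0},{"linear":[0,0,0.1],"roll":0},{"linear":[0,0,0],"roll":0},{"linear":[0,0,0],"roll":0},{"linear":[0,0,0],"roll":0},{"linear":[0,0,0],"roll":0}]'
python3 - <<'E'
from h import *
print(go([.4430,-.2071,.116]))
im=optics.get_image("scene");c=optics.calibration("scene")
piv=np.array([.516,-.2298])
for m,_,ce in blobs(masks(im)["red"],10):
    k=plane(c,ce,.06);d=k[:2]-piv;print(ce,m.sum(),np.linalg.norm(d),np.arctan2(d[1],d[0])+1.227)
w=optics.get_image("wrist")
cv2.imwrite("pics/f.png",np.hstack([cv2.resize(im[90:230,180:380],(400,280)),cv2.resize(w,(373,280))])[:,:,::-1])
E
```

```text
time_s: 13.42
position: [0.4439, -0.2075, 0.1218]
tool_rot: [[0.908, -0.419, 0.001], [-0.419, -0.908, -0.001], [0.001, 0.0, -1.0]]
ft_force: [0.6, -0.2, -3.6]
grip_width: 0.0289
gripper_force: 70.8
[-0.02 -0.    0.15]
[217.         173.51807229] 83 0.09079903678971926 1.6415622009194133
```

View pics/f.png

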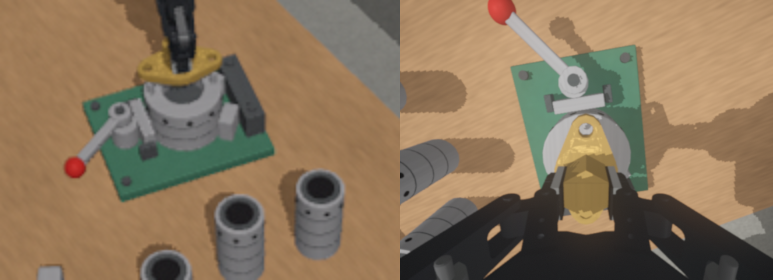

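The stud shows through the front hole at about (586,130) in the composite, and the lever is over at about 1.64 rad. A last 5 mm down remains.

```bash
python3 -m jog '[{"linear":[-0.01,0,0.07],"roll":0},{"linear":[0,0,0.06],"roll":0},{"linear":[0,0,0],"roll":0},{"linear":[0,0,0],"roll":0},{"linear":[0,0,0],"roll":0},{"linear":[0,0,0],"roll":0},{"linear":[0,0,0],"roll":0},{"linear":[0,0,0],"roll":0},{"linear":[0,0,0],"roll":0}]'
python3 -c "
from h import *
s=env.observe();print(go([.4430,-.2071,.116]),s['qvel'].round(2),s['ft_force']);print(env.close_job())"
```

```text
time_s: 14.27
position: [0.4433, -0.2073, 0.1162]
tool_rot: [[0.908, -0.419, 0.0], [-0.419, -0.908, -0.0], [0.0, 0.0, -1.0]]
ft_force: [-0.4, -0.0, -4.9]
grip_width: 0.0287
gripper_force: 70.8
[-0.01 -0.    0.  ] [ 0.02  0.04  0.1  -0.01 -0.05  0.08] [-0.37626459 -0.03195248 -4.94407966]
the job is handed in; nothing more can be done
None
```

I swung the lever over to its stop (about 1.64 rad), carried the cover over the sleeves, and handed the job in at 14.3 s with it held level about 11 mm above the stud tips, within about 1 mm and 1° of the studs by my measurements; the hand-in returned no verdict.

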